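# Open the cigar mould with the lifting hook

## Robot

A 6-joint arm with a two-finger parallel gripper is mounted at the origin on the work surface. World frame = base frame: x ahead of the robot, y to its left, z up, the work surface at z = 0. Lengths are in m, angles in degrees, forces in N, time in s.
With the tool pointing down it reaches from about 0.375 to 0.9 m from the base axis. Payload 3.1 kg.
Tool frame: the origin (TCP) lies at the very end of the fingers, on their centre line; the grasp point (between the pads) lies 19 mm behind it (grip_point_offset is the distance from the TCP to the grasp point, in m); y points along the fingers, x is the direction in which the jaws open and shut, and the axes are right-handed (so a half turn about y gives the same grasp; the last joint's range is limited). The gripper opens to 87 mm and grips with 3 to 60 N. Pads are 19 mm wide; open, the fingers measure 117 mm over their backs; the gripper's body (75 mm by 190 mm) begins 51 mm behind the grasp point.
Start: joints at [53.314, 30.224, 82.088, -0, 67.689, -10.227], TCP at [0.278, 0.56, 0.223] pointing down, gripper open.
Joint ranges: [-176.69, 176.69], [-43.24, 126.21], [12.49, 139.97], [-82, 262], [0, 151.66], [-163.58, 163.58]. Speed limits (degrees/s): [159.86, 159.86, 180, 180, 180, 180].

## Interface

Orientations are given as a 3x3 rotation matrix whose columns are the frame's x, y, z axes.
In Python, from rig import * gives the robot as it stands.
- The arm moves only by the tool send_rows, never from a script. Its argument "moves" is text: rows parted by semicolons, each of 5 numbers parted by spaces: the finger opening in mm, from 0 to 87, then the shift along the tool's x, y, z in mm, then the turn about the tool's y in degrees. In form: fingers dx dy dz yaw; .... A call has 1 to 20 rows; each row shifts and turns the commanded pose from where the row before left it, along the tool's axes as they then stand; what a row does not reach is not made up. A row lasts 1/12 s, in which the tool goes at most 41.7 mm and 7.16 degrees, less where a joint would pass 70% of its speed; a pose out of reach is approached as far as the arm can. A call is refused whole if a number of a shift passes 41.7 or a number of a turn 7.16, either way. A call with a gripper value outside its range is refused whole. The fingers move at their own pace and stop on an object; the grip force is fixed at half the most. Time passes only in rows, so rows that do not move let the fingers close. It gives the time, the measured TCP pose, the force and the opening at its end, in the units of the state.
- read_state(): the state, without advancing time (a new reading comes with each control period).
- capture(name): name is "scene" or "side" or "wrist"; returns a dict with "image" (400x640x3 uint8, blue, green, red), "z_map" (400x640 float32, m along the optical axis (not along the pixel's ray), 0 where there is no reading), "mtx" (3x3 intrinsics, pixels), "origin" and "rotation" of the camera in the world; the wrist camera has in their place "tool_from_camera" (4x4, takes a point from camera to tool coordinates, whose origin is the TCP and whose axes are the tool frame's). Camera axes: x right, y up, looking along -z (the intrinsics and any distortion apply to the point x, -y, -z); pixel columns grow to the right and rows downward; lengths in m; the calibration is good to about 2 mm. A picture is of the moment at which its call begins: read the wrist's pose just before it.
- hand_in(): hands the job in, once; it reports no verdict.
Trained networks look in a picture, given as the dict that the camera call returned (one of the last four; its "shot" number tells which), for a name from the list of things; names that differ only in an ending like _2 or _b are one class to them, and where a whole thing is asked for, a point or a joint stands for the part that bears it (a point fixed in the world has none). Each returns a list of dicts, best first, with "p" (0 to 1); they miss things now and then, are a little off and sometimes report something else, mostly with a low value. They report only what shows in the picture. A call takes as long as a camera call.
- search_frame(picture, name): "bbox" ([left, top, right, bottom] in pixels, round what is visible of it).
- masks_of(picture, name): "region" (400x640 bool, what is visible of it) and "bbox" ([left, top, right, bottom] in pixels, round what is visible of it).
- mark_of(picture, name): "pixel" ([row, column] in pixels: a listed point, or the origin of a listed thing).
The state is a dict: "time_s": time; "joint_positions": joint angles; "qvel": joint speeds; "tau": joint torques, N m; "position": TCP position; "tcp_rot": TCP orientation; "force": force on the tool from outside, world axes, zero at the start; "moment": the same for the moment, N m; "opening": opening from 0.0 (shut) to 1.0 (fully open).
Only numpy, scipy, OpenCV 4.12 (cv2) and the standard library are available. Lean on these libraries where they do the work, as an engineer would, in place of code of your own. Each camera call takes 0.05 s, during which the arm holds its last target. There are 200 camera calls.

## Task

Pull the lifting hook out of its wooden holder, catch the wire bail of the cigar mould's upper half under its peak with it, and lift that half straight up off the lower half, so that it hangs from the hook over the lower half, at least 50 mm clear of it, level and still. Carry it only by the hook (the gripper must not touch that half), do not tip it, and leave the bottle, the bundle and the pot where they are. Finish while holding it up like that: do not put it down or let go.

Things in the scene. Friction and masses are not known exactly. Their poses are not given: they have to be found in the camera images.
- hook: Loose steel lifting hook, 165 mm long, 120 g, standing handle-up in the holder. Origin: centre of its flat underside; z up to the handle; x: the side to which the hook opens, at the start away from the robot (within 30 degrees). A flat J of 8 mm square bar, 40 mm wide along x. Its shank (x = -20 to -12 mm) rises 63 mm, then cranks back to x = 0, under the handle.
- hook_seat (a point): On the hook: middle of the surface that carries a load, 8 mm above the underside, straight below the handle; axes as the hook. The free tip stands on its +x side (x = 12 to 20 mm) and ends 18 mm above this surface; the shank is on its -x side. The open gap between tip and shank is 24 mm wide, centred on this point.
- hook_handle (a point): Centre of the hook's plain wooden handle, 117 mm straight above hook_seat, 125 mm above the hook's underside; axes as the hook. The handle is a 20 x 20 mm square bar, 80 mm long along z, its sides parallel to the hook's x and y. Take it between the fingers from above.
- holder_top (a point): Fixed wooden block, 90 (x) x 55 (y) x 60 mm high, with an upright slot 45 (x) x 12 (y) mm, 50 mm deep, where the hook stands upright, x along the block's x, handle centre 75 mm above the slot's mouth. The point is the centre of the slot's mouth on the block's top; z up. The hook pulls straight up, with 2 mm play.
- lid: Upper half of the wooden cigar mould, loose: a dark slab 110 (x) x 200 (y) x 28 mm high, 250 to 420 g, lying on the lower half. Origin: centre of its underside; z up. On top a gable-shaped bail of 6 mm steel wire in the plane x = 0: posts at y = +-60 mm, 55 mm above the underside, and two wires rising from them to a peak.
- bail_peak (a point): Peak of the bail: centre of the wire there, 90 mm above the centre of the lid's underside, 62 mm above its top face; axes as the lid. Below it is 59 mm of free height through which the hook's tip passes along the lid's x, either way. From the peak the wires fall at 30 degrees to +y and -y.
- mould_top (a point): Centre of the top face of the mould's fixed lower half, a dark wood block 110 (x) x 200 (y) x 35 mm high with cigars in its grooves; z up, axes as the lid at the start (x away from the robot within 30 degrees). End cheeks and side lugs, 3 mm clear of the lid, stand up to 10 mm above this face: the lid comes off straight up.
- mould: The same fixed lower half; origin at the centre of its underside, on the table.
- spray_bottle: Bystander: white spray bottle, 72 mm across, 196 mm high, loose. Origin: centre of its underside.
- bundle: Bystander: paper-banded bundle of cigars, 58 x 140 x 58 mm high, loose. Origin: centre of its underside.
- paste_pot: Bystander: small closed white pot, 60 mm across, 50 mm high, loose. Origin: centre of its underside.

How it is judged (in metres and radians):
On the way, in this order (a step that is already met when the one before it is completed fails the run):
1. the hook is pulled right out of its holder, held in the fingers (underside above the block's top) (z of hook in the frame of holder_top above 0.003 m and contact force between the fingers and hook above 1 N), for 0.2 s.
2. the mould's upper half hangs on the hook, off the lower half (contact force between hook and lid above 1 N and contact force between lid and mould below 0.1 N and z of lid in the frame of mould_top above 0.01 m), for 0.2 s.
At the end, for the whole second after the job is handed in: For the last second the upper half hangs on the hook, held in the fingers: underside 45 mm or more above the lower half's top, within 60 mm of its centre sideways, tilt under 10 degrees, slower than 40 mm/s and 0.35 rad/s, touched by neither lower half, arm nor fingers (z of lid in the frame of mould_top above 0.045 m and horizontal distance between lid and mould_top below 0.06 m and angle between lid's own z axis and vertical below 0.18 rad and linear speed of lid below 0.04 m/s and angular speed of lid below 0.35 rad/s and contact force between hook and lid above 1 N and contact force between the fingers and hook above 1 N and contact force between lid and mould below 0.1 N and contact force between each of the arm, the fingers and lid below 0.1 N); the arm keeps its last pose, push and grip.
It fails at once if the gripper or arm touches the upper half (contact force between any of the fingers, the arm and lid above 1 N).
It fails at once if the upper half is tipped by more than 30 degrees (angle between lid's own z axis and vertical above 0.52 rad).
It fails at once if a bystander is moved by more than 30 mm (distance of any of spray_bottle, bundle, paste_pot from where it was at the start of the episode above 0.03 m).
It also fails if it takes over 54 s, if anything falls off the work surface, if the arm or the gripper's body presses on something with over 40 N, if the wrist force passes 120 N, or if a joint passes its speed limit or range.

## Working session

There is one attempt and no reset: what is moved stays moved. The work goes in short steps, Python scripts to look and compute and a tool call to move; the robot and the scene stay as the last step left them, time stands still between calls to the robot, and variables do not carry over. Pictures are saved under pics/ and viewed, about 8 in all and at most 12, crops included, and the job is handed in when it is done.

Besides the shell and the picture viewer there is one more tool, called after "Emit:" in YAML: its name, and indented under it one key for each argument. send_rows: Moves the arm, as the interface text tells. Its arguments: {"type":"object","properties":{"moves":{"type":"string"}},"required":["moves"]}

```bash
mkdir -p pics; cat > h.py <<'E'
from rig import *
import numpy as np, cv2
def cam(p,st=None):
    if 'origin' in p: return np.array(p['rotation']),np.array(p['origin'])
    T=np.array(p['tool_from_camera']);R=np.array(st['tcp_rot'])
    return R@T[:3,:3], R@T[:3,3]+np.array(st['position'])
def pts(p,rc,st=None,z=None):
    rc=np.atleast_2d(np.array(rc,float)); K=np.array(p['mtx'])
    if z is None: z=np.array([p['z_map'][int(round(r)),int(round(c))] for r,c in rc])
    d=np.c_[(rc[:,1]-K[0,2])/K[0,0],-(rc[:,0]-K[1,2])/K[1,1],-np.ones(len(rc))]*np.reshape(z,(-1,1))
    R,o=cam(p,st); return d@R.T+o
def plane(p,rc,zw,st=None):
    R,o=cam(p,st); d=pts(p,rc,st,z=1.0)-o
    return o+d*((zw-o[2])/d[:,2:3])
E
python3 - <<'E'
from h import *
np.set_printoptions(precision=4,suppress=True)
s=read_state();print(s)
ims=[]
for n in("scene","side"):
    p=capture(n);ims.append(p['image']);print(n,p['origin'],p['mtx'][0],list(p.keys()))
    for t in("hook_handle","holder_top","bail_peak","lid","mould_top","hook_seat","spray_bottle","bundle","paste_pot"):
        m=mark_of(p,t)
        if m: print(t,m[0]['p'],m[0]['pixel'],pts(p,m[0]['pixel']))
        else: print(t,None)
cv2.imwrite('pics/a.png',ims[0]);cv2.imwrite('pics/b.png',ims[1])
E
```

```text
{'time_s': 0.0, 'joint_positions': array([ 53.3144,  30.2785,  82.1577,   0.0005,  67.6887, -10.227 ]), 'qvel': array([ 0.0288,  0.0007,  0.095 ,  0.0424, -0.0248,  0.0459]), 'tau': array([ -0.001 , -44.0041, -17.6589,   0.0632,   0.0583,  -0.0001]), 'position': array([0.278 , 0.5589, 0.2216]), 'tcp_rot': array([[ 0.4456, -0.0013, -0.8953],
       [ 0.8953, -0.0017,  0.4456],
       [-0.0021, -1.    ,  0.0004]]), 'force': array([0.2086, 0.7192, 0.2453]), 'moment': array([-0.0098,  0.0084, -0.0309]), 'opening': 0.9988615330473514}
scene [ 1.1647 -0.2169  1.0616] [415.8317   0.     312.0122] ['image', 'z_map', 'mtx', 'origin', 'rotation', 'shot']
hook_handle 0.76 [171.2, 258.5] [[ 0.5294 -0.1116  0.143 ]]
holder_top 0.95 [188.9, 259.5] [[ 0.5046 -0.1137  0.0181]]
bail_peak 0.62 [149.1, 345.7] [[ 1.1647 -0.2169  1.0616]]
lid 0.64 [167.3, 337.6] [[0.5424 0.1184 0.0612]]
mould_top 0.59 [167.1, 341.1] [[0.5472 0.1273 0.064 ]]
hook_seat 0.46 [192.9, 256.8] [[ 0.5415 -0.129   0.0607]]
spray_bottle 0.93 [134.9, 419.0] [[0.5107 0.4113 0.0466]]
bundle 0.72 [228.6, 145.3] [[ 0.5287 -0.4446  0.0394]]
paste_pot 0.68 [247.8, 344.6] [[0.7782 0.0387 0.044 ]]
side [ 0.2645 -1.0703  0.9776] [488.4493   0.     316.6456] ['image', 'z_map', 'mtx', 'origin', 'rotation', 'shot']
hook_handle 0.63 [232.9, 291.7] [[ 0.5163 -0.1264  0.1339]]
holder_top 0.62 [253.3, 294.4] [[ 0.5222 -0.1299  0.0622]]
bail_peak 0.58 [180.7, 271.7] [[0.5241 0.1304 0.1285]]
lid 0.82 [201.4, 275.8] [[0.5296 0.1089 0.0639]]
mould_top None
hook_seat None
spray_bottle 0.7 [162.0, 244.7] [[0.4883 0.4055 0.0332]]
bundle 0.73 [203.1, 274.2] [[0.5212 0.0949 0.0694]]
paste_pot 0.62 [215.1, 349.4] [[0.744  0.0262 0.0253]]
```

View pics/a.png

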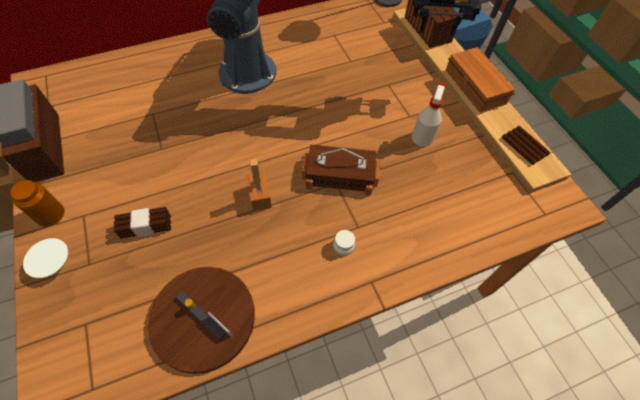

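View pics/b.png

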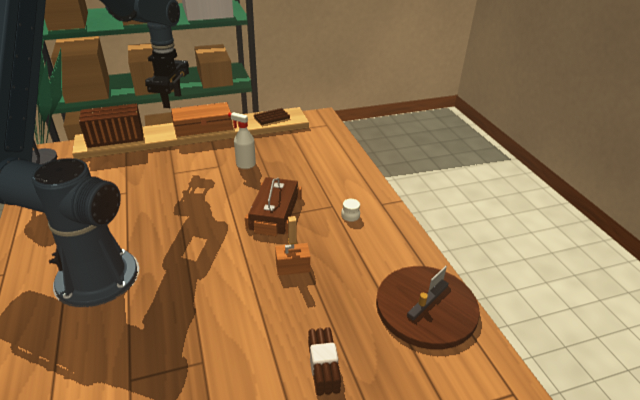

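```bash
python3 - <<'E'
from h import *
np.set_printoptions(precision=4,suppress=True)
for n in("scene","side"):
    p=capture(n)
    for t,lo,hi in(("lid",.055,.07),("holder_top",.052,.066),("hook_handle",.1,.2)):
        m=masks_of(p,t)
        if not m: print(n,t,None);continue
        rc=np.argwhere(m[0]['region']);P=pts(p,rc);
        P=P[(P[:,2]>lo)&(P[:,2]<hi)]
        if len(P)<4: print(n,t,'few',len(rc));continue
        r=cv2.minAreaRect((P[:,:2]*1000).astype(np.float32))
        print(n,t,m[0]['p'],len(rc),len(P),np.median(P,0),r)
    m=masks_of(p,"lid");print(m[0]['bbox'] if m else 0)
    P=pts(p,np.argwhere(p['z_map']>0)); s=(abs(P[:,0]-.53)<.12)&(abs(P[:,1]-.12)<.15)
    h=P[s]; k=h[(h[:,2]>.075)&(h[:,2]<.15)]; print('bail',len(k)); print(k[::max(1,len(k)//25)])
E
```

```text
scene lid 0.78 2296 2014 [0.5346 0.134  0.0638] ((529.4014282226562, 136.69158935546875), (199.63197326660156, 113.69574737548828), 61.78028869628906)
scene holder_top 0.65 579 409 [ 0.5292 -0.1237  0.0607] ((518.8229370117188, -118.0009536743164), (54.02463150024414, 93.36772918701172), 81.08927917480469)
scene hook_handle 0.46 188 155 [ 0.5269 -0.1185  0.1495] ((519.3491821289062, -117.91343688964844), (21.52519416809082, 21.447425842285156), 81.78550720214844)
[308.0, 142.5, 375.8, 183.4]
bail 108
[[0.5251 0.1319 0.1261]
 [0.5192 0.1226 0.1187]
 [0.5301 0.1295 0.1288]
 [0.5302 0.1423 0.1229]
 [0.5156 0.1151 0.1131]
 [0.5243 0.1234 0.12  ]
 [0.5329 0.1443 0.1207]
 [0.5095 0.1025 0.1069]
 [0.5156 0.1123 0.1098]
 [0.535  0.1468 0.1174]
 [0.5356 0.1595 0.1122]
 [0.5107 0.099  0.1053]
 [0.5155 0.1094 0.1063]
 [0.54   0.1606 0.1124]
 [0.5027 0.087  0.0963]
 [0.511  0.0959 0.1023]
 [0.543  0.1627 0.1103]
 [0.5027 0.084  0.0929]
 [0.546  0.1646 0.1085]
 [0.499  0.0827 0.0841]
 [0.549  0.1732 0.1034]
 [0.5019 0.0847 0.0819]
 [0.5535 0.181  0.1004]
 [0.5551 0.1772 0.0995]
 [0.5031 0.0813 0.
[... 688 characters left out ...]
97]
 [0.5288 0.1334 0.1282]
 [0.5563 0.1843 0.0892]
 [0.5281 0.1307 0.1264]
 [0.5244 0.1284 0.1249]
 [0.5574 0.1899 0.0774]
 [0.5265 0.1246 0.1233]
 [0.519  0.1189 0.1249]
 [0.5199 0.1239 0.1177]
 [0.5184 0.1175 0.1186]
 [0.5169 0.111  0.1196]
 [0.5141 0.1131 0.115 ]
 [0.5203 0.1131 0.1138]
 [0.5158 0.1073 0.115 ]
 [0.5165 0.1112 0.1084]
 [0.5145 0.1022 0.1113]
 [0.5153 0.1067 0.1043]
 [0.5105 0.0993 0.1067]
 [0.5096 0.0954 0.1059]
 [0.5091 0.0939 0.1033]
 [0.5084 0.0913 0.1016]
 [0.5044 0.0871 0.1016]
 [0.5012 0.0874 0.0984]
 [0.5008 0.0859 0.0958]
 [0.5017 0.0908 0.0883]
 [0.5004 0.0853 0.0888]
 [0.4994 0.0811 0.0883]
 [0.4994 0.082  0.0839]
 [0.4999 0.085  0.0778]
 [0.4993 0.083  0.0756]]
```

Emit:
send_rows:
  moves: "87 0 -20 0 -6; 87 0 -20 0 -6; 87 0 -20 0 -6; 87 -10 0 -5 0; 87 -20 0 -11 0; 87 -32 0 -17 0; 87 -32 0 -17 0; 87 -32 0 -17 0; 87 -32 0 -17 0; 87 -32 0 -17 0; 87 -32 0 -17 0; 87 -32 0 -17 0; 87 -32 0 -17 0; 87 -32 0 -17 0; 87 -32 0 -17 0; 87 -32 0 -17 0; 87 -32 0 -17 0; 87 -32 0 -17 0; 87 -32 0 -17 0; 87 -32 0 -17 0"

```text
time_s: 3.17
position: [0.4708, 0.0132, 0.2819]
tcp_rot: [[0.15, -0.001, -0.989], [0.989, 0.0, 0.15], [-0.0, -1.0, 0.001]]
force: [0.5, 0.9, -0.2]
opening: 1.001
```

Emit:
send_rows:
  moves: "87 -32 0 -17 0; 87 -32 0 -17 0; 87 -32 0 -17 0; 87 -16 0 -8 0; 87 -8 0 -4 0; 87 0 0 0 0; 87 0 0 0 0; 87 0 0 0 0"

```text
time_s: 3.83
position: [0.515, -0.1112, 0.2822]
tcp_rot: [[0.147, -0.002, -0.989], [0.989, 0.001, 0.147], [0.001, -1.0, 0.002]]
force: [-0.5, 0.3, -0.2]
opening: 1.001
```

```bash
python3 - <<'E'
from h import *
np.set_printoptions(precision=4,suppress=True)
s=read_state();print(s['time_s'],s['position'],s['tcp_rot'],s['force'],s['opening'])
p=capture("wrist");cv2.imwrite('pics/c.png',p['image'])
for t in("hook_handle","holder_top"):
    for m in masks_of(p,t)[:2]:
        P=pts(p,np.argwhere(m['region']),s); P=P[(P[:,2]>(.17 if t[2]=='o' and t[1]=='o' else .055))&(P[:,2]<.19)]
        print(t,m['p'],m['bbox'],len(P))
        if len(P)>5: print(np.median(P,0),cv2.minAreaRect((P[:,:2]*1000).astype(np.float32)))
P=pts(p,np.argwhere(p['z_map']>0),s);k=P[(P[:,2]>.15)&(P[:,2]<.195)&(np.hypot(P[:,0]-.519,P[:,1]+.119)<.06)]
print(len(k)); 
if len(k)>5: print(np.median(k,0),cv2.minAreaRect((k[:,:2]*1000).astype(np.float32)))
E
```

```text
3.8333 [ 0.515  -0.1112  0.2822] [[ 0.1467 -0.0015 -0.9892]
 [ 0.9892  0.0012  0.1467]
 [ 0.001  -1.      0.0017]] [-0.525   0.2661 -0.2427] 1.0008107334885255
hook_handle 0.85 [306.6, 157.0, 330.1, 217.7] 543
[ 0.5195 -0.1184  0.1743] ((520.1832275390625, -118.59233856201172), (19.170068740844727, 19.70772361755371), 81.59095001220703)
holder_top 0.78 [294.7, 133.4, 342.4, 214.6] 2606
[ 0.5076 -0.1106  0.0595] ((520.6823120117188, -118.34031677246094), (54.92156982421875, 89.94161987304688), 81.5568618774414)
684
[ 0.5175 -0.1182  0.1741] ((520.0825805664062, -118.61968231201172), (19.41727638244629, 19.77443504333496), 81.02671813964844)
```

Emit:
send_rows:
  moves: "87 -6.6 20 -6 0; 87 0 30 0 0; 87 0 30 0 0; 87 0 30 0 0; 87 0 26 0 0; 87 0 20 0 0; 87 0 10 0 0; 87 0 0 0 0; 87 0 0 0 0; 0 0 0 0 0; 0 0 0 0 0; 0 0 0 0 0; 0 0 0 0 0; 0 0 0 0 0; 0 0 0 0 0; 0 0 0 0 0; 0 0 0 0 0; 0 0 0 0 0; 0 0 0 0 0; 0 0 0 0 0"

```text
time_s: 5.65
position: [0.5211, -0.1202, 0.1165]
tcp_rot: [[0.147, -0.0, -0.989], [0.989, 0.0, 0.147], [0.0, -1.0, 0.0]]
force: [0.2, 0.3, -0.2]
opening: 0.251
```

Emit:
send_rows:
  moves: "0 0 0 0 0; 0 0 0 0 0; 0 0 0 0 0; 0 0 0 0 0; 0 0 -5 0 0; 0 0 -10 0 0; 0 0 -10 0 0; 0 0 -10 0 0; 0 0 -10 0 0; 0 0 -15 0 0; 0 0 -20 0 0; 0 0 -20 0 0; 0 0 -20 0 0; 0 0 -20 0 0; 0 0 -10 0 0; 0 0 0 0 0; 0 0 0 0 0; 0 0 0 0 0; 0 0 0 0 0; 0 0 0 0 0"

```text
time_s: 7.32
position: [0.5204, -0.1199, 0.2653]
tcp_rot: [[0.147, -0.003, -0.989], [0.989, 0.001, 0.147], [0.001, -1.0, 0.003]]
force: [-0.2, -0.4, -1.0]
opening: 0.228
```

```bash
python3 - <<'E'
from h import *
np.set_printoptions(precision=4,suppress=True)
s=read_state();print(s['time_s'],s['position'],s['force'],s['opening'])
p=capture("wrist");cv2.imwrite('pics/d.png',p['image'])
q=capture("side");cv2.imwrite('pics/e.png',cv2.resize(q['image'][120:300,200:400],None,fx=3,fy=3))
for pp in(q,p):
  for t in("hook_handle","hook_seat","bail_peak"):
    m=mark_of(pp,t); print(t,[(a['p'],a['pixel'],pts(pp,a['pixel'],s)) for a in m[:1]])
  P=pts(pp,np.argwhere(pp['z_map']>0),s)
  k=P[(np.hypot(P[:,0]-s['position'][0],P[:,1]-s['position'][1])<.04)&(P[:,2]>.09)]
  for z in np.arange(.09,.3,.01):
    b=k[(k[:,2]>=z)&(k[:,2]<z+.01)]
    if len(b): print(round(z,3),len(b),b.min(0)[:2],b.max(0)[:2])
E
```

```text
7.3167 [ 0.5204 -0.1199  0.2653] [-0.2344 -0.3566 -1.0498] 0.22787756446817892
hook_handle [(0.8, [185.7, 292.9], array([[ 0.5   , -0.2033,  0.3416]]))]
hook_seat [(0.48, [217.9, 290.5], array([[0.5701, 0.0876, 0.0057]]))]
bail_peak [(0.88, [179.7, 276.7], array([[0.5602, 0.22  , 0.0659]]))]
0.15 1 [ 0.5116 -0.118 ] [ 0.5116 -0.118 ]
0.16 47 [ 0.4976 -0.1289] [ 0.5365 -0.1119]
0.17 34 [ 0.4972 -0.1296] [ 0.5372 -0.1176]
0.18 25 [ 0.4982 -0.1278] [ 0.5383 -0.1134]
0.19 9 [ 0.4981 -0.1242] [ 0.5035 -0.1177]
0.2 10 [ 0.4979 -0.1226] [ 0.5042 -0.1183]
0.21 7 [ 0.4979 -0.1228] [ 0.5037 -0.1199]
0.22 21 [ 0.4982 -0.1265] [ 0.5206 -0.1177]
0.23 32 [ 0.4985 -0.1288] [ 0.5216 -0.1115]
0.24 16 [ 0.5081 -0.1329] [ 0.5276 -0.1246]
0.25 33 [ 0.5065 -0.1342] [ 0.5252 -0.1111]
0.26 12 [ 0.5079 -0.139 ] [ 0.5284 -0.1145]
0.27 30 [ 0.5077 -0.1413] [ 0.5277 -0.1161]
0.28 31 [ 0.5077 -0.1444] [ 0.5275 -0.1284]
hook_handle [(0.78, [270.1, 324.4], array([[ 0.5097, -0.1185,  0.3025]]))]
hook_seat []
bail_peak [(0.6, [159.1, 610.0], array([[0.5308, 0.1355, 0.1269]]))]
0.15 5 [ 0.4996 -0.1187] [ 0.5005 -0.1132]
0.16 25 [ 0.499  -0.1202] [ 0.5004 -0.1132]
0.17 30 [ 0.4991 -0.1202] [ 0.5005 -0.1133]
0.18 34 [ 0.4992 -0.1207] [ 0.5006 -0.1128]
0.19 40 [ 0.4991 -0.1207] [ 0.5007 -0.1129]
0.2 43 [ 0.4991 -0.1205] [ 0.5006 -0.1131]
0.21 49 [ 0.4992 -0.1204] [ 0.5007 -0.1132]
0.22 320 [ 0.4992 -0.1228] [ 0.5142 -0.1129]
0.23 31 [ 0.5004 -0.1221] [ 0.5132 -0.113 ]
0.24 246 [ 0.507  -0.1296] [ 0.5164 -0.1074]
0.25 235 [ 0.5083 -0.1285] [ 0.5134 -0.1088]
0.26 421 [ 0.5074 -0.137 ] [ 0.5146 -0.0999]
0.27 649 [ 0.5075 -0.1372] [ 0.5146 -0.0999]
0.28 794 [ 0.5072 -0.1383] [ 0.5153 -0.0998]
0.29 1025 [ 0.5071 -0.1398] [ 0.5167 -0.0975]
```

View pics/e.png

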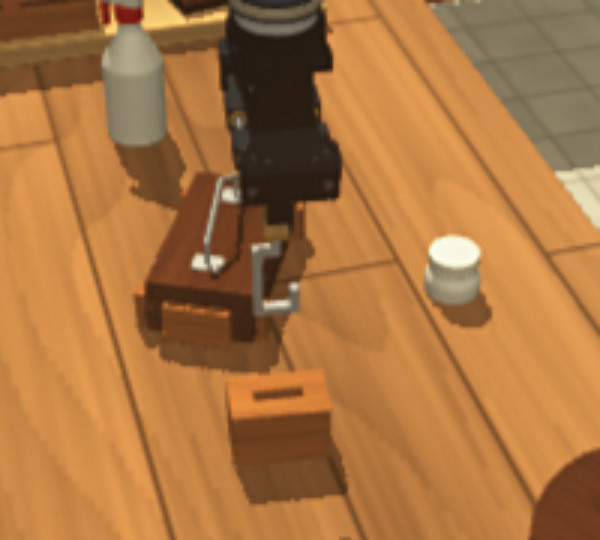

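View pics/d.png

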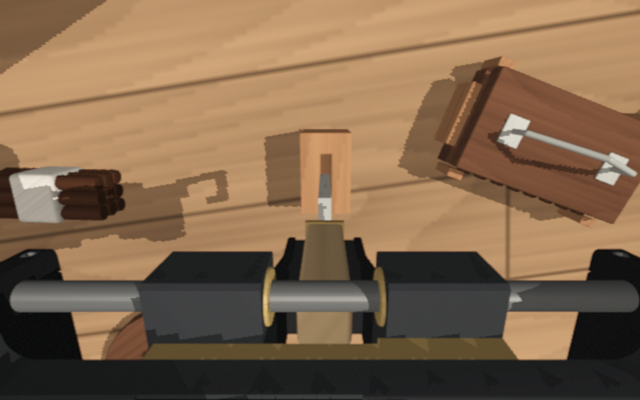

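Emit:
send_rows:
  moves: "0 0 0 0 6.5; 0 0 0 0 6.5; 0 0 0 0 6.5; 0 10 0 7 0; 0 19 0 14 0; 0 22 0 16 0; 0 22 0 16 0; 0 22 0 16 0; 0 22 0 16 0; 0 22 0 16 0; 0 22 0 16 0; 0 22 0 16 0; 0 22 0 16 0; 0 19 0 14 0; 0 10 0 7 0; 0 0 0 0 0; 0 0 0 0 0; 0 0 0 0 0; 0 0 0 0 0; 0 0 0 0 0"

```text
time_s: 9.38
position: [0.481, 0.1652, 0.2665]
tcp_rot: [[0.47, 0.0, -0.883], [0.883, -0.0, 0.47], [-0.0, -1.0, -0.0]]
force: [0.7, -0.0, -0.8]
opening: 0.227
```

```bash
python3 - <<'E'
from h import *
np.set_printoptions(precision=4,suppress=True)
s=read_state();print(s['time_s'],s['position'],s['tcp_rot'][:,0],s['force'],s['opening'])
p=capture("wrist");cv2.imwrite('pics/f.png',p['image'])
print([(a['p'],a['pixel'],pts(p,a['pixel'],s)) for a in mark_of(p,"bail_peak")[:1]])
P=pts(p,np.argwhere(p['z_map']>0),s)
k=P[(np.hypot(P[:,0]-.53,P[:,1]-.136)<.075)&(P[:,2]>.095)&(P[:,2]<.135)]
u=np.array([np.cos(np.radians(62)),np.sin(np.radians(62))]);a=(k[:,:2]-[.53,.136])@u
w=(k[:,:2]-[.53,.136])@np.array([u[1],-u[0]])
for t in np.arange(-.06,.06,.01):
    b=(a>=t)&(a<t+.01)
    if b.any(): print(round(t,3),b.sum(),k[b][:,2].max(),np.median(w[b]))
g=P[(np.hypot(P[:,0]-.53,P[:,1]-.136)<.13)&(P[:,2]>.058)&(P[:,2]<.07)]
print(cv2.minAreaRect((g[:,:2]*1000).astype(np.float32)))
E
```

```text
9.3833 [0.481  0.1652 0.2665] [ 0.47    0.8827 -0.0002] [ 0.6588 -0.0346 -0.7506] 0.22743488733474596
[]
-0.06 19 0.0981838867591841 0.0004281925240654502
-0.05 52 0.1043200747937138 -0.00022995513729173284
-0.04 37 0.10712417343156039 -0.0009648953644920046
-0.03 19 0.11476935106289843 -0.0017934706969719232
-0.02 6 0.11584988959338438 -0.0017864357374550374
0.02 20 0.11485778445632122 -0.0017909586257706341
0.03 25 0.1095934523950034 -0.0017184238118908024
0.04 51 0.10568008371606391 -0.0005188725404058011
0.05 30 0.09980200744754414 0.0002475424591869113
((531.0067749023438, 136.84947204589844), (200.23072814941406, 109.64981079101562), 61.91445541381836)
```

View pics/f.png

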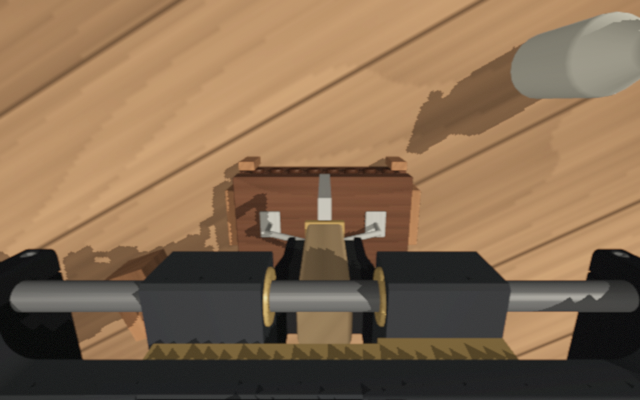

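Emit:
send_rows:
  moves: "0 -1.6 8 0 0; 0 0 15 0 0; 0 0 15 0 0; 0 0 15 0 0; 0 0 14 0 0; 0 0 8 0 0; 0 0 0 0 0; 0 0 0 0 0; 0 0 0 0 0"

```text
time_s: 10.23
position: [0.4805, 0.1648, 0.1921]
tcp_rot: [[0.469, 0.001, -0.883], [0.883, 0.0, 0.469], [0.001, -1.0, -0.001]]
force: [0.1, 0.7, -0.6]
opening: 0.228
```

```bash
python3 - <<'E'
from h import *
np.set_printoptions(precision=4,suppress=True)
s=read_state();print(s['time_s'],s['position'],s['force'],s['opening'])
q=capture("side");c=capture("scene")
cv2.imwrite('pics/g.png',np.hstack([cv2.resize(q['image'][140:260,210:330],(400,400)),cv2.resize(c['image'][100:220,290:410],(400,400))]))
for n,p in(('side',q),('scene',c)):
  P=pts(p,np.argwhere(p['z_map']>0)); o=np.array([.5305,.137]); x=np.array([.883,-.4695]);y=np.array([.4695,.883])
  X=(P[:,:2]-o)@x;Y=(P[:,:2]-o)@y
  b=(X>-.09)&(X<-.02)&(abs(Y)<.02)&(P[:,2]>.075)&(P[:,2]<.18)
  for z in np.arange(.075,.17,.008):
    k=b&(P[:,2]>=z)&(P[:,2]<z+.008)
    if k.any(): print(n,round(z,3),k.sum(),X[k].min(),X[k].max(),Y[k].min(),Y[k].max())
E
```

```text
10.2333 [0.4805 0.1648 0.1921] [ 0.0513  0.7238 -0.6275] 0.22797357218219877
side 0.083 7 -0.07852722415890706 -0.03995420629062257 -0.004981181137557084 0.0022830809170029842
side 0.091 34 -0.07837018094247156 -0.039844085644715574 -0.008968693166099976 0.00937778758995309
side 0.099 13 -0.0770325374125126 -0.03913030760195647 -0.006390564210869994 0.0017848052154183665
side 0.107 17 -0.07678174950274456 -0.03830052991042682 -0.008579206599896852 0.006529657246282624
side 0.115 8 -0.07833257296208546 -0.045443926147578265 -0.004891004023654591 0.006165192313414489
side 0.123 9 -0.07938290446960654 -0.06962373739294564 -0.005664343800398799 0.0073804200166464615
side 0.131 5 -0.07807674143598957 -0.07256270925863088 -0.004514154221328273 0.0017439692024142739
side 0.139 9 -0.07895351702302222 -0.07241074376663362 -0.00725088414854275 0.0008513296419165371
side 0.147 10 -0.07852808271879792 -0.05570923967222658 -0.006341040000814604 0.005801307576577181
side 0.155 20 -0.07845078922977695 -0.05583737737530371 -0.010092654062526232 0.003570673222469432
side 0.163 4 -0.060417318318033104
[... 373 characters left out ...]
ne 0.107 13 -0.07521139136288575 -0.0396111796449515 -0.0029151058371891213 0.004913927264853217
scene 0.115 4 -0.07303953494899686 -0.039594206501331275 -0.0006954619662183798 0.002573759548833585
scene 0.123 4 -0.07217348597417955 -0.0696980887247182 -0.0010548651853956878 0.004703880171315717
scene 0.139 1 -0.061316494103608614 -0.061316494103608614 0.0041156035824085006 0.0041156035824085006
scene 0.147 4 -0.058956988098577835 -0.05614101077644226 -0.001965254177728896 0.0011922870160139016
scene 0.155 6 -0.059741929493278646 -0.055525457894587016 -0.0025878355612415685 0.00362580901794507
scene 0.163 1 -0.053988887002005125 -0.053988887002005125 0.002894919903235609 0.002894919903235609
```

View pics/g.png

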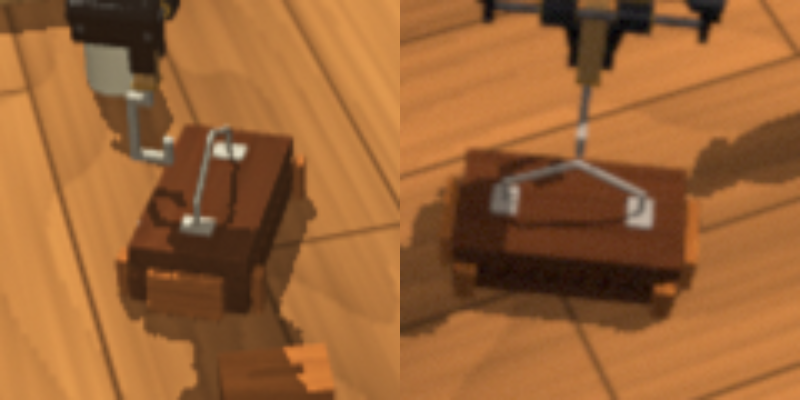

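Emit:
send_rows:
  moves: "0 0 6 0 0; 0 0 0 -5 0; 0 0 0 -8 0; 0 0 0 -8 0; 0 0 0 -8 0; 0 0 0 -8 0; 0 0 0 -8 0; 0 0 0 -8 0; 0 0 0 -5 0; 0 0 0 0 0; 0 0 0 0 0; 0 0 0 0 0; 0 0 0 0 0"

```text
time_s: 11.42
position: [0.5305, 0.1378, 0.1855]
tcp_rot: [[0.469, -0.001, -0.883], [0.883, 0.0, 0.469], [-0.0, -1.0, 0.001]]
force: [-0.1, 0.5, -3.1]
opening: 0.232
```

```bash
python3 - <<'E'
from h import *
np.set_printoptions(precision=4,suppress=True)
s=read_state();print(s['time_s'],s['position'],s['force'],s['opening'])
q=capture("side");c=capture("scene")
cv2.imwrite('pics/i.png',np.hstack([cv2.resize(q['image'][150:230,230:310],(400,400)),cv2.resize(c['image'][110:190,310:390],(400,400))]))
E
```

```text
11.4167 [0.5305 0.1378 0.1855] [-0.1025  0.5082 -3.1288] 0.2315490957859378
```

View pics/i.png

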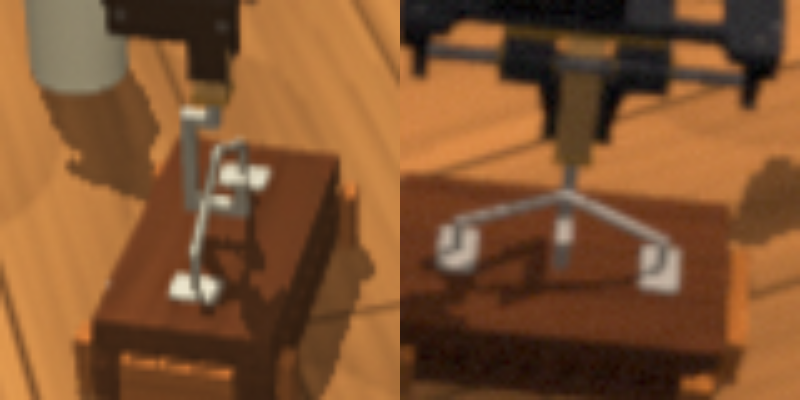

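Emit:
send_rows:
  moves: "0 0 -4 0 0; 0 0 -5 0 0; 0 0 -5 0 0; 0 0 -4 0 0; 0 0 0 0 0; 0 0 0 0 0; 0 0 0 0 0"

```text
time_s: 12.1
position: [0.531, 0.1376, 0.2036]
tcp_rot: [[0.469, -0.0, -0.883], [0.883, -0.0, 0.469], [-0.0, -1.0, 0.0]]
force: [0.4, -0.3, -2.1]
opening: 0.232
```

```bash
python3 - <<'E'
from h import *
np.set_printoptions(precision=4,suppress=True)
s=read_state();print(s['time_s'],s['position'],s['force'],s['moment'],s['opening'])
q=capture("side")
cv2.imwrite('pics/j.png',cv2.resize(q['image'][140:230,230:320],(500,500)))
E
```

```text
12.1 [0.531  0.1376 0.2036] [ 0.4421 -0.2637 -2.1351] [-0.0389  0.0011  0.0806] 0.23155642274943464
```

View pics/j.png

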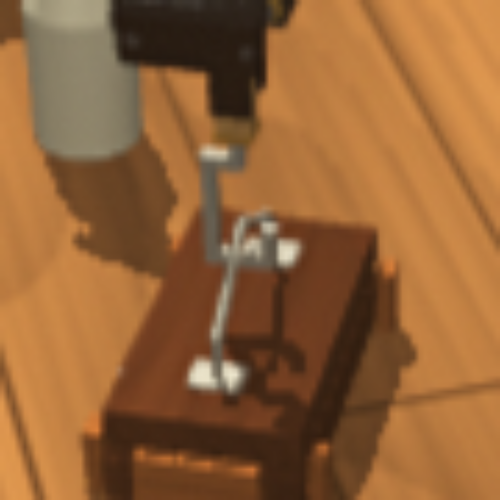

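Emit:
send_rows:
  moves: "0 0 -3 0 0; 0 0 -3 0 0; 0 0 -3 0 0; 0 0 -2 0 0; 0 0 -2 0 0; 0 0 -2 0 0; 0 0 -2 0 0; 0 0 -2 0 0; 0 0 -2 0 0; 0 0 -1 0 0; 0 0 0 0 0; 0 0 0 0 0; 0 0 0 0 0"

```text
time_s: 13.23
position: [0.531, 0.1376, 0.2254]
tcp_rot: [[0.469, -0.0, -0.883], [0.883, -0.0, 0.469], [-0.0, -1.0, 0.0]]
force: [0.4, -0.4, -5.5]
opening: 0.229
```

```bash
python3 - <<'E'
from h import *
np.set_printoptions(precision=4,suppress=True)
s=read_state();print(s['time_s'],s['position'],s['force'],s['moment'],s['opening'])
q=capture("side");c=capture("scene")
for p in(q,c):
  m=masks_of(p,"lid")
  if m:
    P=pts(p,np.argwhere(m[0]['region']));P=P[(P[:,2]>.055)&(P[:,2]<.085)]
    P=P[P[:,2]>np.percentile(P[:,2],30)]
    A=np.c_[P[:,:2]-[.5305,.137],np.ones(len(P))];print(np.linalg.lstsq(A,P[:,2],rcond=None)[0])
cv2.imwrite('pics/k.png',np.hstack([cv2.resize(q['image'][140:230,230:320],(400,400)),cv2.resize(c['image'][100:200,300:400],(400,400))]))
E
```

```text
13.2333 [0.531  0.1376 0.2254] [ 0.437  -0.3561 -5.4792] [-0.0098  0.019  -0.0463] 0.22888853021544348
[0.0288 0.0482 0.0735]
[0.0184 0.0507 0.0719]
```

View pics/k.png

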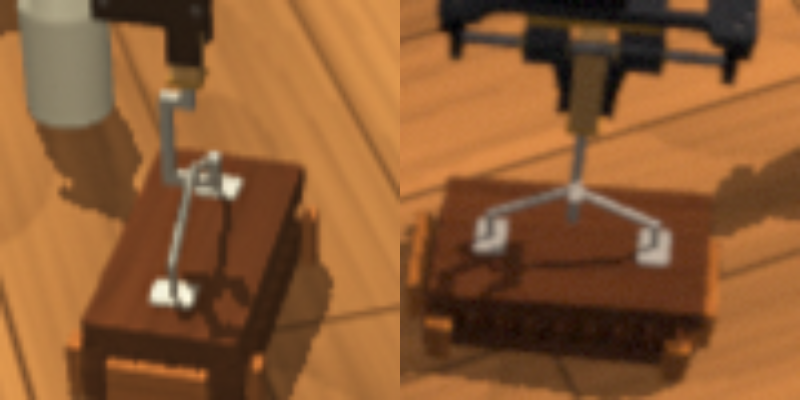

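Emit:
send_rows:
  moves: "0 0 -2 0 0; 0 0 -3 0 0; 0 0 -3 0 0; 0 0 -4 0 0; 0 0 -4 0 0; 0 0 -5 0 0; 0 0 -5 0 0; 0 0 -5 0 0; 0 0 -5 0 0; 0 0 -5 0 0; 0 0 -5 0 0; 0 0 -4 0 0; 0 0 -4 0 0; 0 0 -3 0 0; 0 0 -2 0 0; 0 0 -1 0 0; 0 0 0 0 0; 0 0 0 0 0; 0 0 0 0 0; 0 0 0 0 0"

```text
time_s: 15.1
position: [0.531, 0.1376, 0.2853]
tcp_rot: [[0.469, -0.001, -0.883], [0.883, -0.0, 0.469], [-0.0, -1.0, 0.001]]
force: [0.9, 0.1, -4.8]
opening: 0.226
```

Emit:
send_rows:
  moves: "0 0 0 0 0; 0 0 0 0 0; 0 0 0 0 0; 0 0 0 0 0; 0 0 0 0 0; 0 0 0 0 0; 0 0 0 0 0; 0 0 0 0 0; 0 0 0 0 0; 0 0 0 0 0; 0 0 0 0 0; 0 0 0 0 0"

```text
time_s: 16.1
position: [0.5311, 0.1376, 0.2855]
tcp_rot: [[0.469, -0.0, -0.883], [0.883, -0.0, 0.469], [-0.0, -1.0, 0.0]]
force: [-0.2, -0.0, -4.4]
opening: 0.23
```

```bash
cat > chk.py <<'E'
from h import *
np.set_printoptions(precision=4,suppress=True)
for i in range(2):
  s=read_state();print(s['time_s'],s['position'],s['force'],s['opening'])
  q=capture("side");c=capture("scene")
  for p in(q,c):
    m=masks_of(p,"lid")
    if m:
      P=pts(p,np.argwhere(m[0]['region']));P=P[(P[:,2]>.105)&(P[:,2]<.15)&(np.hypot(P[:,0]-.53,P[:,1]-.137)<.12)]
      z0=np.median(P[:,2]);P=P[abs(P[:,2]-z0)<.012]
      A=np.c_[P[:,:2]-[.5305,.137],np.ones(len(P))];print(np.linalg.lstsq(A,P[:,2],rcond=None)[0],cv2.minAreaRect((P[:,:2]*1000).astype(np.float32)))
cv2.imwrite('pics/l.png',np.hstack([cv2.resize(q['image'][120:230,220:330],(400,400)),cv2.resize(c['image'][80:200,290:410],(400,400))]))
E
python3 chk.py
```

```text
16.1 [0.5311 0.1376 0.2855] [-0.1892 -0.0012 -4.4149] 0.23018168572773337
[0.023  0.0676 0.1328] ((530.376953125, 137.49058532714844), (208.15155029296875, 111.36569213867188), 62.15105438232422)
[0.0081 0.0665 0.1308] ((530.476318359375, 140.79299926757812), (200.2102813720703, 115.253662109375), 61.53738021850586)
16.3 [0.5311 0.1376 0.2855] [-0.1963  0.2797 -4.2784] 0.22323948900034066
[0.0217 0.0657 0.1329] ((530.0252685546875, 139.16680908203125), (203.71539306640625, 111.95177459716797), 61.64995574951172)
[0.0071 0.0699 0.1308] ((530.8118286132812, 140.5603485107422), (198.81430053710938, 113.49201965332031), 61.851837158203125)
```

View pics/l.png

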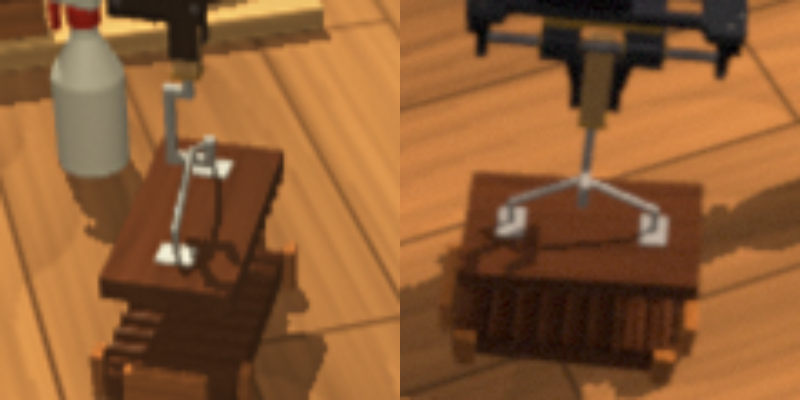

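```bash
python3 -c "
from rig import *
print(hand_in()); s=read_state(); print(s['time_s'],s['position'],s['force'])"
```

```text
the job is handed in; nothing more can be done
None
the job is handed in; nothing more can be done
```

I pulled the hook out of its holder and turned it in line with the mould. I then slid its tip under the bail's peak and lifted the upper half straight up by about 68 mm. I handed the job in at about 16 s with the half hanging over the lower half; `hand_in()` gives no verdict.

- **Clearance:** the underside was about 68 mm above the lower half. Sideways it was within about 4 mm of centre.
- **Level:** it hangs tilted by about 4°, so not perfectly level, but under the 10° limit.
- **Stillness:** two looks 0.2 s apart showed no movement beyond measurement noise.
- **Contact:** the force on the tool was steady at about 4.3 N, which fits the hook and upper half hanging freely. The pictures show neither the fingers nor the lower half touching the upper half.
- **Bystanders:** nothing was seen to touch the bottle, bundle or pot, but I did not re-measure where they stand.
- **Unexplained reading:** the downward force read about 3 N before the hook took any load, and I did not find out why. It did not affect the lift.

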